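Clamp an offcut in the notched quick-set jig

TASK

Clamp the block of wood that lies on the jig's bed: squeeze the jaw's release lever against its fixed grip and, holding it squeezed, slide the jaw up so that its sprung pad carries the block square against the fence and is well pushed in, then let go so that the pawl drops fully into a notch and the block stays held by the still partly pushed-in pad. Do it gently: never press the block so hard that the pad bottoms, never force the jaw against a dropped pawl, and leave the things round the jig where they lie.

Things in the scene. Friction and masses are not known exactly. Their poses are not given: they have to be found in the camera images.
- jig: Clamping jig, fixed: plywood bed 145 x 370 mm, top 18 mm above its origin (underside, mid-bed, on the table). +y: the jaw's clamping direction, towards the fence. Jaw rail along y at x = -0.050 (robot's side). Fence: rigid wooden plate across the bed, 86 wide x 50 mm tall, mid x = +0.022, working face anywhere from y = +0.070 to +0.130: not measured, find it by feel or eye.
- rack: Notched steel strip on the jig's rail, tooth tops 36 mm above the table, axes as the jig's. Origin at jig x = -0.050, y = 0, 30 mm above the table. Notches 8 mm wide, 6 mm deep, upright sides, centred at the origin's y and at every 12 mm from y = -0.120 to +0.120. The pawl is 4 mm thick (y), so the jaw has 2 mm of play either way in a notch.
- jaw_grip (a point): Point on the sliding jaw, 100 mm above the table, midway between its two grip plates at rest, over the rail; axes as the jig's. Rigid post: plate 26 mm wide (x), 58 to 120 mm above the table, outer face 25 mm behind (-y) this point. Jaw saddle below: top 64 mm above the table. Pawl 27 mm ahead (+y). The jaw starts in the -y part of the rail, pawl in a notch or on the tooth tops.
- lever_plate (a point): Middle of the outer (+y) face of the release lever's grip plate, which is 26 mm wide (x) and reaches from 78 to 120 mm above the table. At rest 25 mm ahead of jaw_grip, about 8 mm ahead when fully squeezed towards the post: 50 mm over both plates at rest, about 33 mm squeezed. With the pawl lifted the jaw slides with 1 to 3 N of drag; with it in a notch the jaw is locked.
- pad_face (a point): Middle of the working face of the jaw's sprung pad, a wooden plate 62 mm wide (x), 34 mm tall; jig x = +0.023, 41 mm above the table. At rest 23 mm ahead (+y) of jaw_grip. When the lever is let go with the pad pushed in and the pawl between notches, the pad's spring drives the jaw back (-y) until the pawl drops into the next notch behind, at most 12 mm.
- release_lever (a joint): Angle of the release lever, rad: 0 pawl fully down in a notch; about 0.19 pawl resting on the tooth tops; 0.29 fully squeezed (end stop), pawl clear of the teeth by 2 mm. A spring drives it to 0; 3 to 7 N on the grip plate squeezes it.
- spring_pad (a joint): How far the pad is pushed back into the jaw, m: 0 fully out, 0.018 bottomed and rigid. Its spring gives 3 N at the start and 0.6 N more per mm (about 11 N at 13 mm).
- offcut: Loose block of pale timber, 75 x 50 x 50 mm, on the jig's bed between jaw and fence, to be clamped across its 50 mm. Origin: centre of its underside; its own y axis runs along the 75 mm, across the jig, z up. It starts 10 to 40 mm clear of the fence and a little askew (up to 0.12 rad).
- folding_rule: Yellow folded rule, 31 x 239 x 16 mm, lying along the robot's side of the jig; bystander. Origin centre of underside.
- pencil: Red carpenter's pencil, 14 x 188 x 8 mm, behind the jig; bystander. Origin centre of underside.
- tape_measure: Yellow tape measure, 37 x 84 x 64 mm, behind the jig's fence end; bystander. Origin centre of underside.
- offcut_block: Flat timber offcut, 68 x 110 x 22 mm, lying on the table behind the jig's jaw end; bystander, not the piece to clamp. Origin centre of underside.
Mind the look-alikes: they are no part of the job. Leave any purple or turquoise look-alike of the offcut alone.

How it is judged:
By the outcome, as a careful person would: the job done as asked, in the order asked, and still so for the second after the job is handed in, with the robot touching nothing.
It also fails if it takes over 48 s, if anything falls off the work surface, if the arm or the gripper's body presses on something with over 40 N, if the wrist force passes 120 N, or if a joint passes its speed limit or range.

ROBOT

A 6-joint arm with a two-finger parallel gripper is mounted at the origin on a cart in front of the work surface, level with it; the furniture and walls round the work are solid. World frame = base frame: x ahead of the robot, y to its left, z up, the work surface at z = 0. Lengths are in m, angles in rad, forces in N, time in s.
With the tool pointing down it reaches from about 0.35 to 0.775 m from the base axis. Payload 5.5 kg.
Tool frame: the origin (TCP) lies at the very end of the fingers, on their centre line; the grasp point (between the pads) lies 19 mm behind it; z points along the fingers, y is the line along which they close (so a half turn about z gives the same grasp; the last joint's range is limited). The gripper opens to 85 mm and grips with 20 to 120 N. Pads are 22 mm wide; open, the fingers measure 114 mm over their backs; the gripper's body (76 mm by 85 mm) begins 54 mm behind the grasp point. The pads swing forward as they close: fully open they stand 13 mm farther back than shut.
Start: joints at [1.197, 0.313, 0.046, 1.304, 0, 1.431], TCP at [0.133, 0.559, 0.231] pointing down, gripper open.
Joint ranges: [-2.76, 2.76], [-0.86, 1.69], [-1.03, 1.26], [-2.2, 2.34], [-1.47, 1.5], [-3.14, 3.14]. Speed limits (rad/s): [2.57, 2.57, 3.14, 3.14, 3.14, 3.14].

INTERFACE

Orientations are given as a unit quaternion [w, x, y, z].
In Python, from workcell import get_state, read_camera, calibration, hand_in gives the robot as it stands.
- The arm moves only by the tool drive_tool, never from a script. Its argument "deltas" is a list that holds one entry, the list of rows, each a list of 7 numbers: the closure in counts, from 0 (fully open) to 255 (shut), then the shift along the tool's x, y, z in m, then the turn, a rotation vector about the tool's x, y, z in degrees. A call has 1 to 12 rows; each row is the pose to reach, as a shift and turn from the pose commanded when the call began, along the tool's axes at that moment; what a row does not reach only later rows make up. A row lasts 1/8 s, in which the tool goes at most 62.5 mm and 10.7 degrees, less where a joint would pass 70% of its speed; a pose out of reach is approached as far as the arm can. A call with a gripper value outside its range is refused whole. The fingers move at their own pace and stop on an object; "newtons" is the grip in N (left out, the last holds). Time passes only in rows, so rows that repeat a pose let the fingers close. It gives the time, the measured TCP pose, the force, the opening and the grip force at its end, in the units of the state.
- get_state(): the state, without advancing time (a new reading comes with each control period).
- read_camera(name): name is "scene" or "top" or "wrist"; returns (picture, depth): 420x560x3 uint8, red, green, blue; 420x560 float32, m along the optical axis (not along the pixel's ray), 0 where there is no reading.
- calibration(name): a dict with "mtx" (3x3 intrinsics, pixels), "k1" (the pictures are not rectified: a ray, as slopes to the right and down, at radius r is drawn at 1 + k1 r^2 times it, then the intrinsics apply), "world_from_camera" (4x4, takes a point from camera to world coordinates). Camera axes: x right, y up, looking along -z (the intrinsics and any distortion apply to the point x, -y, -z); pixel columns grow to the right and rows downward; lengths in m; the calibration is good to about 2 mm. A picture is of the moment at which its call begins: read the wrist's pose just before it. calibration takes no time and is no camera call; for the wrist camera it gives the pose at the moment of the call.
- hand_in(): hands the job in; it is judged then, once.
The state is a dict: "clock": time; "joint_pos": joint angles; "qvel": joint speeds; "tau": joint torques, N m; "tcp_pos": TCP position; "orientation": TCP orientation; "wrist_force": force on the tool from outside, world axes, zero at the start; "ft_torque": the same for the moment, N m; "finger_gap": finger opening in m; "grip_force": force on a finger pad.
Only numpy, scipy, OpenCV 4.12 (cv2) and the standard library are available. Lean on these libraries where they do the work, as an engineer would, in place of code of your own. Each camera call takes 0.05 s, during which the arm holds its last target. There are 200 camera calls.

## Working session

There is one attempt and no reset: what is moved stays moved. The work goes in short steps, Python scripts to look and compute and a tool call to move; the robot and the scene stay as the last step left them, time stands still between calls to the robot, and variables do not carry over. Pictures are saved under pics/ and viewed, at most 10 in all, crops included, and the job is handed in when it is done.

Besides the shell and the picture viewer there is one more tool, called after ">>>" as name(argument=value, ...), one argument or row to a line, values as JSON. drive_tool: Moves the arm, as the interface text tells. Its arguments: {"type":"object","properties":{"deltas":{"type":"array","items":{"type":"array","items":{"type":"array","items":{"type":"number"}}}},"newtons":{"type":"number"}},"required":["deltas"]}

```bash
mkdir -p pics; ls; cat > h.py <<'E'
import numpy as np, cv2
from workcell import *
def grab(n,tag):
    c=calibration(n); p,d=read_camera(n)
    np.savez(f'{tag}.npz',p=p,d=d,m=c['mtx'],k=c['k1'],T=c['world_from_camera'])
    cv2.imwrite(f'pics/{tag}.png',p[:,:,::-1])
def ray(z,u,v):
    m=z['m']; x=(u-m[0,2])/m[0,0]; y=(v-m[1,2])/m[1,1]; k=float(z['k']); r0=np.hypot(x,y); r=r0
    for _ in range(20): r=r0/(1+k*r*r)
    s=r/r0 if r0>0 else 1
    return np.array([x*s,-y*s,-1.])
def pt(z,u,v,depth=None):
    d=depth if depth is not None else np.median(z['d'][v-1:v+2,u-1:u+2])
    return (z['T']@np.append(ray(z,u,v)*d,1))[:3]
def atz(z,u,v,h):
    o=z['T'][:3,3]; r=z['T'][:3,:3]@ray(z,u,v); return o+r*(h-o[2])/r[2]
def load(t): return dict(np.load(t+'.npz'))
def cloud(z):
    H,W=z['d'].shape; m=z['m']; u,v=np.meshgrid(np.arange(W),np.arange(H))
    pts=np.stack([u,v],-1).reshape(-1,1,2).astype(float)
    x=(u-m[0,2])/m[0,0]; y=(v-m[1,2])/m[1,1]; k=float(z['k']); r0=np.hypot(x,y); r=r0.copy()
    for _ in range(20): r=r0/(1+k*r*r)
    s=np.where(r0>0,r/np.maximum(r0,1e-9),1)
    d=z['d']; P=np.stack([x*s*d,-y*s*d,-d],-1)@z['T'][:3,:3].T+z['T'][:3,3]
    return P
E
python3 - <<'E'
from h import *
print(get_state())
for n in('scene','top','wrist'):
    grab(n,n+'0'); print(n,calibration(n)['world_from_camera'].round(3).tolist(),calibration(n)['mtx'][0,0])
E
```

```text
pics
{'clock': 0.0, 'joint_pos': array([1.19737919e+00, 3.14011660e-01, 4.49506379e-02, 1.30360221e+00,
       8.30387941e-06, 1.43119548e+00]), 'qvel': array([-0.00155162, -0.0020333 ,  0.00022015, -0.00105188, -0.00065495,
       -0.00106312]), 'tau': array([ 9.89847103e-04, -4.80623066e+01,  2.98532313e+01,  1.91498600e-02,
       -1.84236646e-04,  3.10327630e-07]), 'tcp_pos': array([0.13303647, 0.5588579 , 0.23039089]), 'orientation': array([-2.40837506e-04,  1.16641974e-01,  9.93173589e-01, -9.01856303e-04]), 'wrist_force': array([0.13311638, 0.61061647, 0.53524872]), 'ft_torque': array([-0.03157235,  0.02959676, -0.06445376]), 'grip_force': 0.0, 'finger_gap': 0.08512116591448325}
scene [[0.833, 0.403, -0.38, 0.071], [-0.554, 0.604, -0.573, -0.747], [-0.001, 0.688, 0.726, 1.097], [0.0, 0.0, 0.0, 1.0]] 483.58698009659787
top [[0.017, 0.982, -0.19, 0.326], [-1.0, 0.018, 0.005, 0.035], [0.008, 0.19, 0.982, 1.562], [0.0, 0.0, 0.0, 1.0]] 536.4131122486336
wrist [[0.231, -0.919, -0.318, 0.051], [0.973, 0.218, 0.077, 0.579], [-0.001, -0.327, 0.945, 0.373], [0.0, 0.0, 0.0, 1.0]] 345.30560948705937
```

View pics/top0.png

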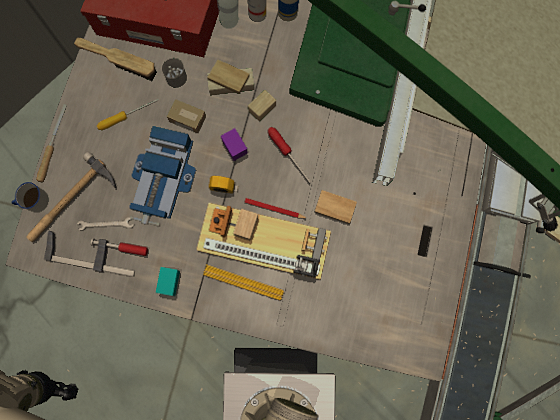

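View pics/scene0.png

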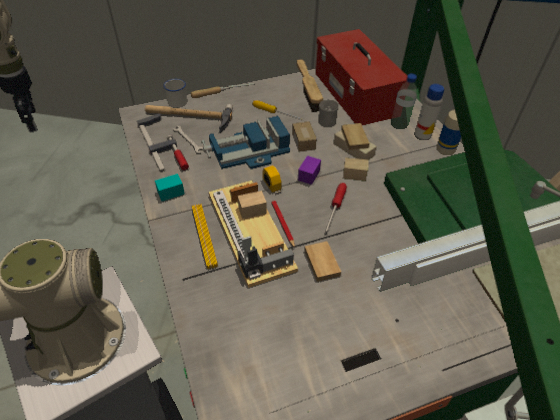

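The top view shows the jig at columns 200–325, rows 203–278: fence at the left, jaw at the right (about 310,260), block near (246,224). Next, enlarged crops.

```bash
python3 - <<'E'
from h import *
t=load('top0'); s=load('scene0')
a=cv2.resize(t['p'][190:300,190:340],None,fx=5.2,fy=5.2,interpolation=cv2.INTER_CUBIC)
b=cv2.resize(s['p'][170:295,190:310],None,fx=4.8,fy=4.8,interpolation=cv2.INTER_CUBIC)
cv2.imwrite('pics/tc.png',a[:,:,::-1]);cv2.imwrite('pics/sc.png',b[:,:,::-1])
P=cloud(t)
for u,v in [(246,218),(242,240),(258,225),(220,225),(308,262),(316,240),(230,270),(265,245),(213,208),(320,277),(300,210)]: print((u,v),P[v,u].round(4))
E
```

```text
(246, 218) [0.5881 0.103  0.0716]
(242, 240) [0.5321 0.1152 0.0212]
(258, 225) [0.5772 0.0698 0.0202]
(220, 225) [0.5743 0.1802 0.0246]
(308, 262) [ 0.4709 -0.0759  0.0289]
(316, 240) [ 0.5306 -0.0959  0.0599]
(230, 270) [4.461e-01 1.490e-01 2.000e-04]
(265, 245) [0.5192 0.0483 0.0177]
(213, 208) [0.6263 0.2036 0.0142]
(320, 277) [ 0.429  -0.1115  0.0189]
(300, 210) [ 0.6283 -0.0535 -0.0025]
```

View pics/tc.png

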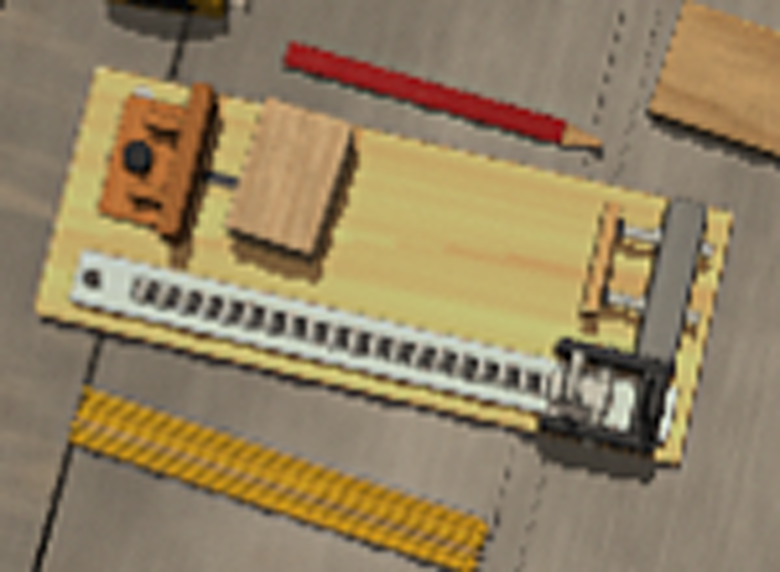

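View pics/sc.png

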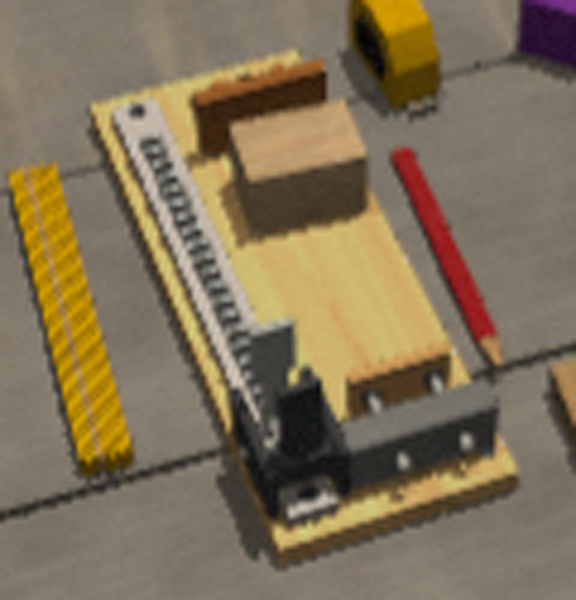

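Top crop: bed corners (97,68), (38,318), (732,212), (680,465). The fence's working face is at about (205,160), the block top spans (235..355, 98..255), and the jaw posts are near (600,385).

```bash
python3 - <<'E'
from h import *
t=load('top0'); s=load('scene0')
C=[(97,68),(38,318),(680,465),(732,212)]
W=np.array([atz(t,190+u/5.2,190+v/5.2,.018) for u,v in C]); print(W.round(4))
S=[(92,107),(282,562),(518,478),(297,52)]
print([atz(s,190+u/4.8,170+v/4.8,.018).round(4) for u,v in S])
o=W.mean(0); y=(W[0]+W[1]-W[2]-W[3]); ya=np.arctan2(-y[0],y[1]); print('o',o,'yaw',ya, 'len',np.linalg.norm(y)/2)
c,sn=np.cos(ya),np.sin(ya); R=np.array([[c,-sn],[sn,c]])
np.savez('jig0.npz',o=o[:2],yaw=ya)
def J(p): return np.append((p[:2]-o[:2])@R,p[2])
for n,z in(('top',t),('scene',s)):
    P=cloud(z).reshape(-1,3); q=np.c_[(P[:,:2]-o[:2])@R,P[:,2]]
    m=(abs(q[:,0])<.09)&(abs(q[:,1])<.2)&(q[:,2]>.05); 
    m2=m&(q[:,0]<-.03)&(q[:,2]>.08); print(n,'grips',q[m2].round(3).tolist())
    b=q[m&(q[:,0]>-.03)&(q[:,1]>-.1)&(q[:,1]<.07)&(q[:,2]>.06)]; print('block',len(b),b.min(0),b.max(0),b.mean(0))
st=get_state()
# desired look pose etc. : TCP target in tool frame deltas
from scipy.spatial.transform import Rotation as Ro
w,x,yy,zz=st['orientation']; print(Ro.from_quat([x,yy,zz,w]).as_matrix().round(3))
E
```

```text
[[ 0.6401  0.2167  0.018 ]
 [ 0.4973  0.2443  0.018 ]
 [ 0.4221 -0.1139  0.018 ]
 [ 0.5642 -0.1428  0.018 ]]
[array([0.5019, 0.2447, 0.018 ]), array([ 0.4198, -0.1214,  0.018 ]), array([ 0.5602, -0.1478,  0.018 ]), array([0.6406, 0.2142, 0.018 ])]
o [0.53092014 0.05107188 0.018     ] yaw -0.2074233378949139 len 0.3666775750436336
top grips [[-0.036, -0.109, 0.115], [-0.036, -0.111, 0.121], [-0.037, -0.107, 0.093], [-0.039, -0.109, 0.121], [-0.039, -0.112, 0.127], [-0.042, -0.107, 0.114], [-0.042, -0.11, 0.12], [-0.041, -0.112, 0.119], [-0.045, -0.108, 0.115], [-0.045, -0.11, 0.125], [-0.044, -0.113, 0.116], [-0.047, -0.108, 0.117], [-0.047, -0.111, 0.114], [-0.038, -0.153, 0.12], [-0.037, -0.156, 0.119], [-0.048, -0.107, 0.087], [-0.05, -0.109, 0.119], [-0.05, -0.111, 0.121], [-0.04, -0.152, 0.111], [-0.041, -0.153, 0.123], [-0.04, -0.156, 0.12], [-0.052, -0.107, 0.103], [-0.053, -0.109, 0.12], [-0.052, -0.112, 0.119], [-0.043, -0.152, 0.119], [-0.043, -0.154, 0.118], [-0.043, -0.157, 0.123], [-0.057, -0.107, 0.124], [-0.056, -0.11, 0.12], [-0.055, -0.113, 0.119], [-0.044, -0.151, 0.
[... 5354 characters left out ...]
, -0.158, 0.086], [-0.038, -0.157, 0.084], [-0.061, -0.159, 0.093], [-0.058, -0.158, 0.09], [-0.055, -0.159, 0.091], [-0.053, -0.159, 0.089], [-0.05, -0.16, 0.089], [-0.047, -0.159, 0.087], [-0.045, -0.159, 0.086], [-0.041, -0.157, 0.081], [-0.039, -0.158, 0.082], [-0.061, -0.158, 0.088], [-0.058, -0.159, 0.089], [-0.055, -0.158, 0.085], [-0.052, -0.158, 0.084], [-0.05, -0.159, 0.084], [-0.044, -0.158, 0.08], [-0.06, -0.157, 0.083], [-0.058, -0.159, 0.083], [-0.053, -0.16, 0.082], [-0.051, -0.16, 0.081]]
block 268 [-0.01079567  0.02905244  0.06003919] [0.0650957  0.06996579 0.07352509] [0.02756813 0.04987753 0.06782534]
[[-0.973  0.232 -0.   ]
 [ 0.232  0.973 -0.001]
 [ 0.    -0.001 -1.   ]]
```

>>> drive_tool(
  deltas=[
    [[0, -0.045, -0.033, -0.02, 0, 0, 0], [0, -0.1, -0.073, -0.02, 0, 0, 0], [0, -0.46, -0.333, -0.02, 0, 0, 0], [0, -0.46, -0.333, -0.02, 0, 0, 0], [0, -0.46, -0.333, -0.02, 0, 0, 0], [0, -0.46, -0.333, -0.02, 0, 0, 0], [0, -0.46, -0.333, -0.02, 0, 0, 0], [0, -0.46, -0.333, -0.02, 0, 0, 0], [0, -0.46, -0.333, -0.02, 0, 0, 0], [0, -0.46, -0.333, -0.02, 0, 0, 0], [0, -0.46, -0.333, -0.02, 0, 0, 0], [0, -0.46, -0.333, -0.02, 0, 0, 0]],
  ],
)

```text
clock: 1.65
tcp_pos: [0.5025, 0.1299, 0.2512]
orientation: [-0.0, 0.116, 0.993, 0.0]
wrist_force: [-0.1, 0.6, 0.6]
finger_gap: 0.0854
grip_force: 0.0
```

```bash
python3 - <<'E'
from h import *
grab('wrist','w1')
E
```

>>> drive_tool(
  deltas=[
    [[0, 0, -0.04, 0, 0, 0, 0], [0, 0, -0.09, 0, 0, 0, 0], [0, 0, -0.15, 0, 0, 0, 0], [0, 0, -0.19, 0, 0, 0, 0], [0, 0, -0.21, 0, 0, 0, 0], [0, 0, -0.21, 0, 0, 0, 0]],
  ],
)

```text
clock: 2.45
tcp_pos: [0.4544, -0.0752, 0.2516]
orientation: [0.0, 0.117, 0.993, 0.0]
wrist_force: [-0.2, 0.7, 0.0]
finger_gap: 0.0853
grip_force: 0.0
```

```bash
python3 - <<'E'
from h import *
grab('wrist','w2')
a=load('w1')['p'];b=load('w2')['p']
cv2.imwrite('pics/w12.png',cv2.resize(np.hstack([a,b]),(800,300),interpolation=cv2.INTER_AREA)[:,:,::-1])
print(get_state()['tcp_pos'])
E
```

```text
[ 0.45466247 -0.07455013  0.25157264]
```

View pics/w1.png

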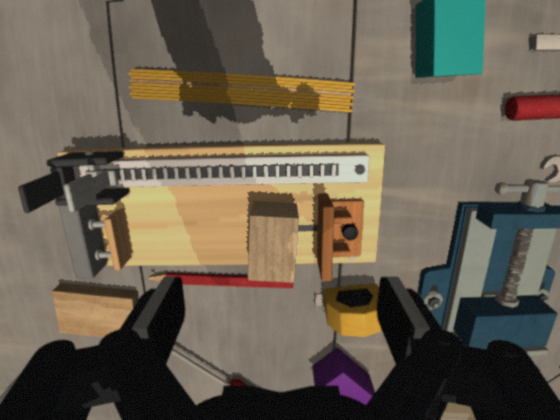

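View pics/w2.png

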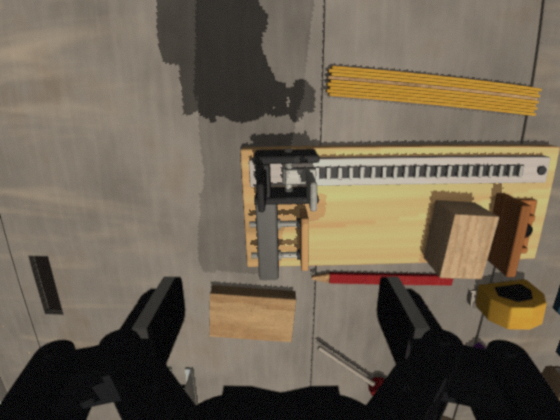

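w1: bed corners (384,145), (376,262); block top (248–299, 203–285); fence face at column ≈318; last notch near (337,170). w2: jaw plates at (262,178) and (316,178), the pad's working face at about column 309, bed corners (242,147), (246,268).

```bash
python3 - <<'E'
from h import *
from scipy.signal import find_peaks
for tag,(a,b) in {'w1':((130,174),(345,170)),'w2':((320,171),(530,171))}.items():
    z=load(tag); g=cv2.GaussianBlur(cv2.cvtColor(z['p'],cv2.COLOR_RGB2GRAY).astype(np.float32),(0,0),.7)
    n=int((b[0]-a[0])*4); u=np.linspace(a[0],b[0],n); v=np.linspace(a[1],b[1],n)
    pr=sum(cv2.remap(g,u.astype(np.float32)[None],(v+k).astype(np.float32)[None],cv2.INTER_LINEAR)[0] for k in(-2,-1,0,1,2))/5
    pk,_=find_peaks(-pr,distance=20,prominence=15)
    W=np.array([atz(z,u[i],v[i],.036) for i in pk]); d=np.linalg.norm(np.diff(W[:,:2],axis=0),axis=1)
    print(tag,len(pk),u[pk].round(1).tolist(),d.round(4).tolist()); print(W[[0,-1]].round(4), 'yaw',np.arctan2(*(W[-1]-W[0])[:2]))
    print('corners', [atz(z,*c,.018).round(4).tolist() for c in ({'w1':[(384,145),(376,262)],'w2':[(242,147),(557,148),(246,268)]}[tag])])
E
```

```text
w1 19 [137.0, 147.0, 159.0, 170.0, 180.1, 192.1, 203.1, 214.8, 226.1, 237.1, 247.1, 260.9, 271.2, 283.9, 294.9, 307.0, 318.0, 329.0, 337.0] [0.0111, 0.0132, 0.012, 0.0109, 0.013, 0.0119, 0.0126, 0.012, 0.0117, 0.0106, 0.0146, 0.0109, 0.0135, 0.0117, 0.0127, 0.0117, 0.0117, 0.0085]
[[ 0.4665 -0.0204  0.036 ]
 [ 0.5124  0.189   0.036 ]] yaw 0.21575587142877145
corners [[0.501, 0.2466, 0.018], [0.6412, 0.2176, 0.018]]
w2 18 [335.8, 346.8, 357.8, 369.1, 380.1, 391.1, 402.1, 412.9, 423.9, 434.9, 444.9, 455.2, 465.9, 476.2, 486.2, 497.0, 507.0, 517.0] [0.0118, 0.0118, 0.0121, 0.0119, 0.012, 0.012, 0.0118, 0.0122, 0.0123, 0.0112, 0.0116, 0.0123, 0.0119, 0.0117, 0.0127, 0.012, 0.0121]
[[ 0.4655 -0.0176  0.036 ]
 [ 0.5109  0.1807  0.036 ]] yaw 0.2251641117377219
corners [[0.4202, -0.1102, 0.018], [0.5011, 0.2439, 0.018], [0.5645, -0.1451, 0.018]]
```

```bash
python3 - <<'E'
from h import *
ya=.2165; Y=np.array([np.sin(ya),np.cos(ya)]); X=np.array([Y[1],-Y[0]])
o=np.array([.5109,.1807])-.120*Y+.05*X   # notch based
print('o notch',o); o=(o+np.array([.5317,.0522]))/2; print(o)
np.savez('jig.npz',o=o,X=X,Y=Y)
for t in('w1','w2','top0','scene0'):
    P=cloud(load(t)).reshape(-1,3); q=np.c_[(P[:,:2]-o)@X,(P[:,:2]-o)@Y,P[:,2]]
    q=q[(abs(q[:,0])<.08)&(abs(q[:,1])<.19)]
    g=q[(q[:,0]<-.03)&(q[:,2]>.112)&(q[:,2]<.13)]
    for n,m in(('lev',g[:,1]>-.13),('post',g[:,1]<-.13)):
        h=g[m]; 
        if len(h): print(t,n,len(h),'x',np.percentile(h[:,0],[2,98]).round(4),'y',np.percentile(h[:,1],[2,50,98]).round(4))
    f=q[(q[:,2]>.035)&(q[:,2]<.075)&(q[:,0]>-.02)&(q[:,1]>.06)]
    if t!='scene0':
        b=q[(q[:,2]>.064)&(q[:,2]<.072)&(q[:,0]>-.03)&(q[:,1]>-.05)]
        print(' hi pts: block y',np.percentile(b[b[:,1]<.09][:,1],[1,50,99]).round(4),'fence ys', np.percentile(b[b[:,1]>.09][:,1],[1,5,50]).round(4) if (b[:,1]>.09).any() else None)
    p=q[(q[:,2]>.035)&(q[:,2]<.062)&(q[:,0]>0)&(q[:,0]<.05)&(q[:,1]<-.05)]
    print(' pad',len(p),np.percentile(p[:,1],[50,95,99]).round(4) if len(p) else '')
E
```

```text
o notch [0.53395525 0.05276073]
[0.53282762 0.05248037]
w1 lev 291 x [-0.0606 -0.0363] y [-0.1167 -0.1123 -0.1107]
w1 post 306 x [-0.0609 -0.0362] y [-0.1606 -0.1562 -0.1544]
 hi pts: block y [0.0336 0.0593 0.0841] fence ys [0.1106 0.1109 0.1162]
 pad 2063 [-0.1458 -0.1128 -0.1123]
w2 lev 219 x [-0.061 -0.037] y [-0.1174 -0.1146 -0.112 ]
w2 post 220 x [-0.0607 -0.0367] y [-0.1612 -0.1581 -0.1554]
 hi pts: block y [0.0322 0.0574 0.0842] fence ys [0.1097 0.1102 0.1145]
 pad 1622 [-0.1489 -0.1147 -0.1134]
top0 lev 21 x [-0.0588 -0.0366] y [-0.1151 -0.1123 -0.1095]
top0 post 20 x [-0.0598 -0.0374] y [-0.1592 -0.1566 -0.1539]
 hi pts: block y [0.0348 0.0611 0.0868] fence ys [0.1127 0.1129 0.1186]
 pad 211 [-0.1445 -0.1123 -0.1112]
scene0 lev 31 x [-0.0603 -0.0379] y [-0.1189 -0.1155 -0.111 ]
scene0 post 36 x [-0.0614 -0.0377] y [-0.1637 -0.1594 -0.1555]
 pad 304 [-0.1503 -0.1164 -0.1135]
```

>>> drive_tool(
  deltas=[
    [[0, 0, -0.003, 0.02, 0, 0, -1], [0, 0, -0.003, 0.06, 0, 0, -1], [0, 0, -0.003, 0.1, 0, 0, -1], [0, 0, -0.003, 0.13, 0, 0, -1], [0, 0, -0.003, 0.15, 0, 0, -1], [0, 0, -0.003, 0.165, 0, 0, -1], [0, 0, -0.003, 0.173, 0, 0, -1], [0, 0, -0.003, 0.173, 0, 0, -1], [0, 0, -0.003, 0.173, 0, 0, -1]],
  ],
)

```text
clock: 3.62
tcp_pos: [0.4548, -0.0781, 0.0789]
orientation: [0.001, 0.108, 0.994, -0.0]
wrist_force: [-0.5, 0.6, 1.1]
finger_gap: 0.0856
grip_force: 0.0
```

```bash
cat > st.py <<'E'
from h import *
j=np.load('jig.npz'); s=get_state(); d=s['tcp_pos'][:2]-j['o']; f=s['wrist_force'][:2]
w,x,y,z=s['orientation']
print('t',round(s['clock'],2),'jig',(d@j['X']).round(4),(d@j['Y']).round(4),'z',s['tcp_pos'][2].round(4),'toolyaw',round(2*np.arctan2(x,y),4),'F',(f@j['X']).round(2),(f@j['Y']).round(2),s['wrist_force'][2].round(2),'gap',round(s['finger_gap'],4),'grip',round(s['grip_force'],1))
E
python3 st.py; python3 - <<'E'
from h import *
grab('scene','s2')
z=load('s2'); b=cv2.resize(z['p'][130:300,180:330],None,fx=3.5,fy=3.5,interpolation=cv2.INTER_CUBIC); cv2.imwrite('pics/s2c.png',b[:,:,::-1])
E
```

```text
t 3.62 jig -0.0482 -0.1443 z 0.0789 toolyaw 0.2156 F -0.58 0.49 1.06 gap 0.0856 grip 0.0
```

View pics/s2c.png

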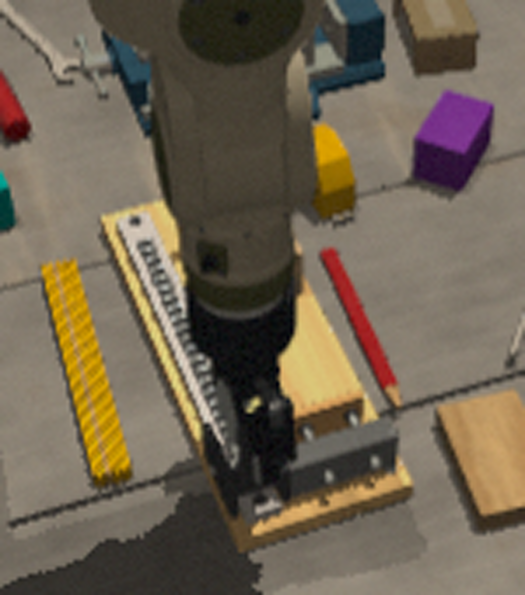

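The fingers straddle both plates over the saddle, at about (255,430) in the crop. Closing in stages.

>>> drive_tool(
  deltas=[
    [[60, 0, 0, 0, 0, 0, 0], [70, 0, 0, 0, 0, 0, 0], [80, 0, 0, 0, 0, 0, 0], [90, 0, 0, 0, 0, 0, 0], [100, 0, 0, 0, 0, 0, 0], [110, 0, 0, 0, 0, 0, 0], [120, 0, 0, 0, 0, 0, 0], [120, 0, 0, 0, 0, 0, 0]],
  ],
  newtons=20,
)

```text
clock: 4.68
tcp_pos: [0.4553, -0.0768, 0.0792]
orientation: [0.001, 0.107, 0.994, 0.002]
wrist_force: [1.4, 7.3, 6.9]
finger_gap: 0.0455
grip_force: 4.3
```

```bash
python3 st.py
```

```text
t 4.67 jig -0.048 -0.1429 z 0.0792 toolyaw 0.2153 F -0.24 7.41 6.91 gap 0.0455 grip 4.3
```

>>> drive_tool(
  deltas=[
    [[128, 0, 0, 0, 0, 0, 0], [136, 0, 0, 0, 0, 0, 0], [142, 0, 0, 0, 0, 0, 0], [148, 0, 0, 0, 0, 0, 0], [154, 0, 0, 0, 0, 0, 0], [154, 0, 0, 0, 0, 0, 0]],
  ],
)

```text
clock: 5.42
tcp_pos: [0.455, -0.0787, 0.0799]
orientation: [0.001, 0.108, 0.994, -0.0]
wrist_force: [-2.7, -0.5, 11.8]
finger_gap: 0.038
grip_force: 19.9
```

```bash
python3 st.py
```

```text
t 5.42 jig -0.0478 -0.1449 z 0.0799 toolyaw 0.2167 F -2.5 -1.07 11.75 gap 0.038 grip 19.9
```

>>> drive_tool(
  deltas=[
    [[158, 0, 0.001, 0, 0, 0, 0], [158, 0, 0.003, 0, 0, 0, 0], [158, 0, 0.005, 0, 0, 0, 0], [158, 0, 0.007, 0, 0, 0, 0]],
  ],
  newtons=25,
)

```text
clock: 5.92
tcp_pos: [0.4565, -0.0721, 0.0799]
orientation: [0.001, 0.108, 0.994, -0.0]
wrist_force: [-2.4, -1.6, 12.8]
finger_gap: 0.0372
grip_force: 25.0
```

```bash
python3 st.py
```

```text
t 5.92 jig -0.0478 -0.1381 z 0.0799 toolyaw 0.217 F -1.96 -2.03 12.83 gap 0.0372 grip 25.0
```

>>> drive_tool(
  deltas=[
    [[158, 0, 0.005, 0, 0, 0, 0], [158, 0, 0.015, 0, 0, 0, 0], [158, 0, 0.027, 0, 0, 0, 0], [158, 0, 0.039, 0, 0, 0, 0], [158, 0, 0.051, 0, 0, 0, 0], [158, 0, 0.063, 0, 0, 0, 0], [158, 0, 0.075, 0, 0, 0, 0], [158, 0, 0.087, 0, 0, 0, 0], [158, 0, 0.099, 0, 0, 0, 0], [158, 0, 0.11, 0, 0, 0, 0], [158, 0, 0.118, 0, 0, 0, 0], [158, 0, 0.12, 0, 0, 0, 0]],
  ],
)

```text
clock: 7.42
tcp_pos: [0.482, 0.0459, 0.0799]
orientation: [0.001, 0.108, 0.994, 0.0]
wrist_force: [-4.4, 0.3, 12.9]
finger_gap: 0.0371
grip_force: 25.0
```

```bash
python3 st.py
```

```text
t 7.42 jig -0.0482 -0.0173 z 0.0799 toolyaw 0.2163 F -4.41 -0.67 12.94 gap 0.0371 grip 25.0
```

>>> drive_tool(
  deltas=[
    [[158, 0, 0.003, 0, 0, 0, 0], [158, 0, 0.006, 0, 0, 0, 0], [158, 0, 0.01, 0, 0, 0, 0], [158, 0, 0.014, 0, 0, 0, 0], [158, 0, 0.018, 0, 0, 0, 0], [158, 0, 0.022, 0, 0, 0, 0], [158, 0, 0.026, 0, 0, 0, 0], [158, 0, 0.03, 0, 0, 0, 0]],
  ],
)

```text
clock: 8.43
tcp_pos: [0.4883, 0.0748, 0.0799]
orientation: [0.001, 0.108, 0.994, 0.0]
wrist_force: [-4.2, -1.7, 12.5]
finger_gap: 0.0373
grip_force: 25.6
```

```bash
python3 st.py
```

```text
t 8.43 jig -0.0483 0.0123 z 0.0799 toolyaw 0.2169 F -3.72 -2.6 12.49 gap 0.0373 grip 25.6
```

>>> drive_tool(
  deltas=[
    [[158, 0, 0.003, 0, 0, 0, 0], [158, 0, 0.006, 0, 0, 0, 0], [158, 0, 0.009, 0, 0, 0, 0], [158, 0, 0.012, 0, 0, 0, 0], [158, 0, 0.015, 0, 0, 0, 0], [158, 0, 0.017, 0, 0, 0, 0]],
  ],
)

```text
clock: 9.18
tcp_pos: [0.4919, 0.0915, 0.0799]
orientation: [0.001, 0.108, 0.994, 0.0]
wrist_force: [-4.7, -1.6, 12.4]
finger_gap: 0.037
grip_force: 25.1
```

```bash
python3 st.py
```

```text
t 9.18 jig -0.0484 0.0294 z 0.0799 toolyaw 0.2167 F -4.22 -2.58 12.37 gap 0.037 grip 25.1
```

>>> drive_tool(
  deltas=[
    [[158, 0, 0.001, 0, 0, 0, 0], [158, 0, 0.002, 0, 0, 0, 0], [158, 0, 0.003, 0, 0, 0, 0], [158, 0, 0.004, 0, 0, 0, 0]],
  ],
)

```text
clock: 9.68
tcp_pos: [0.4926, 0.0947, 0.0799]
orientation: [0.001, 0.108, 0.994, -0.001]
wrist_force: [-5.6, -4.1, 12.4]
finger_gap: 0.0373
grip_force: 27.5
```

```bash
python3 st.py
```

```text
t 9.68 jig -0.0483 0.0326 z 0.0799 toolyaw 0.2172 F -4.59 -5.2 12.41 gap 0.0373 grip 27.5
```

>>> drive_tool(
  deltas=[
    [[158, 0, 0.001, 0, 0, 0, 0], [158, 0, 0.002, 0, 0, 0, 0], [158, 0, 0.003, 0, 0, 0, 0], [158, 0, 0.004, 0, 0, 0, 0]],
  ],
)

```text
clock: 10.18
tcp_pos: [0.4933, 0.0982, 0.0799]
orientation: [0.001, 0.109, 0.994, -0.001]
wrist_force: [-5.1, -5.0, 13.7]
finger_gap: 0.0377
grip_force: 29.2
```

```bash
python3 st.py
```

```text
t 10.18 jig -0.0484 0.0361 z 0.0799 toolyaw 0.2176 F -3.9 -6.02 13.73 gap 0.0377 grip 29.2
```

```bash
python3 - <<'E'
from h import *
grab('wrist','w3')
j=np.load('jig.npz'); o,X,Y=j['o'],j['X'],j['Y']
z=load('w3'); cv2.imwrite('pics/w3c.png',cv2.resize(z['p'][60:330,80:480],None,fx=2,fy=2,interpolation=cv2.INTER_CUBIC)[:,:,::-1])
P=cloud(z); q=np.dstack([(P[...,:2]-o)@X,(P[...,:2]-o)@Y,P[...,2]])
np.save('q3.npy',q)
E
```

```text
(no output)
```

View pics/w3c.png

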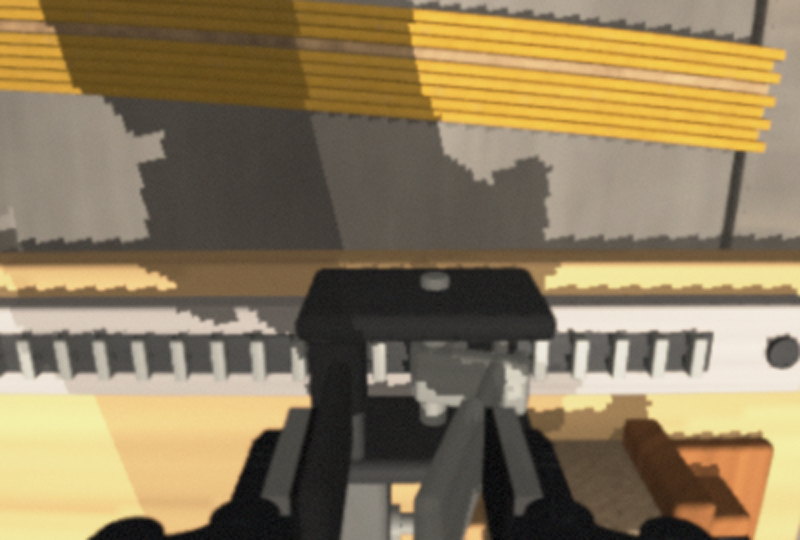

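The block now lies against the fence (crop, edge at about 620,460) and the lever is fully tilted. Pushing the pad in further.

>>> drive_tool(
  deltas=[
    [[158, 0, 0.001, 0, 0, 0, 0], [158, 0, 0.002, 0, 0, 0, 0], [158, 0, 0.003, 0, 0, 0, 0], [158, 0, 0.004, 0, 0, 0, 0]],
  ],
)

```text
clock: 10.72
tcp_pos: [0.4941, 0.1016, 0.0799]
orientation: [0.0, 0.109, 0.994, -0.001]
wrist_force: [-5.9, -8.3, 12.9]
finger_gap: 0.0374
grip_force: 30.8
```

```bash
python3 st.py
```

```text
t 10.72 jig -0.0484 0.0396 z 0.0799 toolyaw 0.218 F -4.01 -9.39 12.92 gap 0.0374 grip 30.8
```

>>> drive_tool(
  deltas=[
    [[158, 0, 0.001, 0, 0, 0, 0], [158, 0, 0.002, 0, 0, 0, 0], [158, 0, 0.002, 0, 0, 0, 0]],
  ],
)

```text
clock: 11.1
tcp_pos: [0.4944, 0.1034, 0.0799]
orientation: [0.0, 0.109, 0.994, -0.002]
wrist_force: [-5.8, -8.5, 14.4]
finger_gap: 0.0376
grip_force: 31.2
```

```bash
python3 st.py; python3 - <<'E'
from h import *
j=np.load('jig.npz'); o,X,Y=j['o'],j['X'],j['Y']
for t in('top','scene'):
    grab(t,t+'4'); P=cloud(load(t+'4')).reshape(-1,3); q=np.c_[(P[:,:2]-o)@X,(P[:,:2]-o)@Y,P[:,2]]
    q=q[(abs(q[:,1])<.18)]
    b=q[(q[:,2]>.061)&(q[:,2]<.075)&(q[:,0]>.0)&(q[:,0]<.07)]
    print(t,len(b),'y hist',np.histogram(b[:,1],np.arange(-.02,.14,.005)))
    p=q[(q[:,2]>.045)&(q[:,2]<.061)&(q[:,0]>0)&(q[:,0]<.05)]; print(np.histogram(p[:,1],np.arange(-.02,.14,.005))[0])
E
```

```text
t 11.1 jig -0.0484 0.0415 z 0.0799 toolyaw 0.2181 F -3.88 -9.54 14.44 gap 0.0376 grip 31.2
top 12 y hist (array([0, 0, 0, 0, 0, 0, 0, 4, 7, 1, 0, 0, 0, 0, 0, 0, 0, 0, 0, 0, 0, 0,
       0, 0, 0, 0, 0, 0, 0, 0, 0]), array([-2.00000000e-02, -1.50000000e-02, -1.00000000e-02, -5.00000000e-03,
        3.46944695e-18,  5.00000000e-03,  1.00000000e-02,  1.50000000e-02,
        2.00000000e-02,  2.50000000e-02,  3.00000000e-02,  3.50000000e-02,
        4.00000000e-02,  4.50000000e-02,  5.00000000e-02,  5.50000000e-02,
        6.00000000e-02,  6.50000000e-02,  7.00000000e-02,  7.50000000e-02,
        8.00000000e-02,  8.50000000e-02,  9.00000000e-02,  9.50000000e-02,
        1.00000000e-01,  1.05000000e-01,  1.10000000e-01,  1.15000000e-01,
        1.20000000e-01,  1.25000000e-01,  1.30000000e-01,  1.35000000e-01]))
[0 0 0 0 1 3 2 4 2 0 0 0 0 0 0 0 0 0 0 0 0 0 0 0 0 0 0 0 0 0 0]
scene 417 y hist (array([ 0,  0,  0,  0,  0,  0,  9, 15, 19, 13, 20,  1,  0,  0,  3, 15, 42,
       23, 32, 21, 22, 30, 23, 21, 25, 25, 29, 19, 10,  0,  0]), array([-2.00000000e-02, -1.50000000e-02, -1.00000000e-02, -5.00000000e-03,
        3.46944695e-18,  5.00000000e-03,  1.00000000e-02,  1.50000000e-02,
        2.00000000e-02,  2.50000000e-02,  3.00000000e-02,  3.50000000e-02,
        4.00000000e-02,  4.50000000e-02,  5.00000000e-02,  5.50000000e-02,
        6.00000000e-02,  6.50000000e-02,  7.00000000e-02,  7.50000000e-02,
        8.00000000e-02,  8.50000000e-02,  9.00000000e-02,  9.50000000e-02,
        1.00000000e-01,  1.05000000e-01,  1.10000000e-01,  1.15000000e-01,
        1.20000000e-01,  1.25000000e-01,  1.30000000e-01,  1.35000000e-01]))
[ 0  0  1  4  2  3 18 42  9  7  9  6  0  3 43 24 18  1  0  0  0  0  0  0
  0  0  0  0  0  0  0]
```

>>> drive_tool(
  deltas=[
    [[158, 0, 0.001, 0, 0, 0, 0], [158, 0, 0.002, 0, 0, 0, 0], [158, 0, 0.003, 0, 0, 0, 0], [158, 0, 0.003, 0, 0, 0, 0], [158, 0, 0.003, 0, 0, 0, 0]],
  ],
)

```text
clock: 11.82
tcp_pos: [0.495, 0.1059, 0.0798]
orientation: [0.0, 0.109, 0.994, -0.002]
wrist_force: [-6.2, -10.1, 13.6]
finger_gap: 0.0376
grip_force: 32.4
```

```bash
python3 st.py; python3 - <<'E'
from h import *
j=np.load('jig.npz'); o,X,Y=j['o'],j['X'],j['Y']
# compare crossbar-to-pad spacing: start (scene0) vs now, via depth cloud slices at pad x
grab('scene','scene5')
for t in('scene0','scene4','scene5'):
    P=cloud(load(t)).reshape(-1,3); q=np.c_[(P[:,:2]-o)@X,(P[:,:2]-o)@Y,P[:,2]]
    q=q[(abs(q[:,1])<.18)&(q[:,0]>.0)&(q[:,0]<.05)]
    p=q[(q[:,2]>.05)&(q[:,2]<.066)]; s=-.14 if t=='scene0' else .015
    p=p[(p[:,1]>s-.04)&(p[:,1]<s+.07)]; print(t,(np.histogram(p[:,1],np.arange(s-.03,s+.06,.003))[0]).tolist())
E
```

```text
t 11.82 jig -0.0484 0.044 z 0.0798 toolyaw 0.2184 F -3.93 -11.16 13.6 gap 0.0376 grip 32.4
scene0 [39, 28, 17, 21, 17, 16, 12, 10, 1, 0, 0, 0, 0, 0, 1, 6, 37, 19, 12, 1, 0, 0, 0, 0, 0, 0, 0, 0, 0]
scene4 [0, 0, 0, 0, 0, 0, 0, 0, 3, 16, 26, 15, 19, 13, 7, 16, 9, 6, 0, 0, 1, 5, 22, 20, 13, 22, 8, 1, 1]
scene5 [0, 0, 0, 0, 0, 0, 0, 0, 0, 1, 16, 29, 18, 13, 13, 9, 15, 8, 6, 0, 0, 6, 20, 22, 14, 23, 6, 0, 0]
```

>>> drive_tool(
  deltas=[
    [[140, 0, 0, 0, 0, 0, 0], [120, 0, 0, 0, 0, 0, 0], [90, 0, 0, 0, 0, 0, 0], [50, 0, 0, 0, 0, 0, 0], [0, 0, 0, 0, 0, 0, 0], [0, 0, 0, 0, 0, 0, 0], [0, 0, 0, 0, 0, 0, 0]],
  ],
)

```text
clock: 12.75
tcp_pos: [0.4953, 0.1084, 0.0783]
orientation: [0.0, 0.108, 0.994, 0.0]
wrist_force: [-0.1, -0.2, -0.2]
finger_gap: 0.0851
grip_force: 0.0
```

```bash
python3 st.py; python3 - <<'E'
from h import *
grab('wrist','w6')
j=np.load('jig.npz'); o,X,Y=j['o'],j['X'],j['Y']
P=cloud(load('w6')).reshape(-1,3); q=np.c_[(P[:,:2]-o)@X,(P[:,:2]-o)@Y,P[:,2]]
m=(abs(q[:,0]+.05)<.009)&(q[:,2]>.108)&(q[:,2]<.124)&(abs(q[:,1]-.04)<.06)
print(np.histogram(q[m,1],np.arange(-.02,.1,.004)))
E
```

```text
t 12.75 jig -0.0487 0.0466 z 0.0783 toolyaw 0.2161 F -0.05 -0.18 -0.15 gap 0.0851 grip 0.0
(array([  0,   0, 141, 157,   5, 659,  26,   0,   0, 263, 597,   0,   0,
         0,   0,   0,   0,   0,   0,   0, 507, 269,   0,   0,   0,   0,
         0, 684,   3]), array([-0.02 , -0.016, -0.012, -0.008, -0.004,  0.   ,  0.004,  0.008,
        0.012,  0.016,  0.02 ,  0.024,  0.028,  0.032,  0.036,  0.04 ,
        0.044,  0.048,  0.052,  0.056,  0.06 ,  0.064,  0.068,  0.072,
        0.076,  0.08 ,  0.084,  0.088,  0.092,  0.096]))
```

>>> drive_tool(
  deltas=[
    [[0, 0, 0, -0.01, 0, 0, 0], [0, 0, 0, -0.03, 0, 0, 0], [0, 0, 0, -0.06, 0, 0, 0], [0, 0, 0, -0.1, 0, 0, 0], [0, 0, 0, -0.15, 0, 0, 0], [0, 0.02, 0, -0.18, 0, 0, 0], [0, 0.05, 0, -0.2, 0, 0, 0], [0, 0.08, 0, -0.2, 0, 0, 0], [0, 0.08, 0, -0.2, 0, 0, 0]],
  ],
)

```text
clock: 13.92
tcp_pos: [0.4156, 0.1258, 0.2797]
orientation: [0.001, 0.107, 0.994, 0.0]
wrist_force: [1.0, -0.0, -0.2]
finger_gap: 0.0851
grip_force: 0.0
```

```bash
python3 - <<'E'
from h import *
grab('wrist','w7'); grab('scene','s7'); grab('top','t7')
j=np.load('jig.npz'); o,X,Y=j['o'],j['X'],j['Y']
P=cloud(load('w7')); q=np.dstack([(P[...,:2]-o)@X,(P[...,:2]-o)@Y,P[...,2]])
m=(abs(q[...,0]+.05)<.012)&(q[...,2]>.112)&(q[...,2]<.126)&(abs(q[...,1]-.04)<.05)
print(np.histogram(q[m][:,1],np.arange(0,.09,.003)))
a=load('w7')['p'][100:370,120:460]; b=load('s7')['p'][150:285,190:310]
a=cv2.resize(a,(440,350)); b=cv2.resize(b,(350,394),interpolation=cv2.INTER_CUBIC)
im=np.zeros((400,800,3),np.uint8); im[:350,:440]=a; im[:394,445:795]=b
cv2.imwrite('pics/f.png',im[:,:,::-1])
E
```

```text
(array([ 0,  0,  0,  0,  0, 17, 73, 68,  0,  0,  0,  0,  0,  0,  0,  0,  0,
        0,  0,  0, 53, 74, 22,  0,  0,  0,  0,  0,  0]), array([0.   , 0.003, 0.006, 0.009, 0.012, 0.015, 0.018, 0.021, 0.024,
       0.027, 0.03 , 0.033, 0.036, 0.039, 0.042, 0.045, 0.048, 0.051,
       0.054, 0.057, 0.06 , 0.063, 0.066, 0.069, 0.072, 0.075, 0.078,
       0.081, 0.084, 0.087]))
```

View pics/f.png

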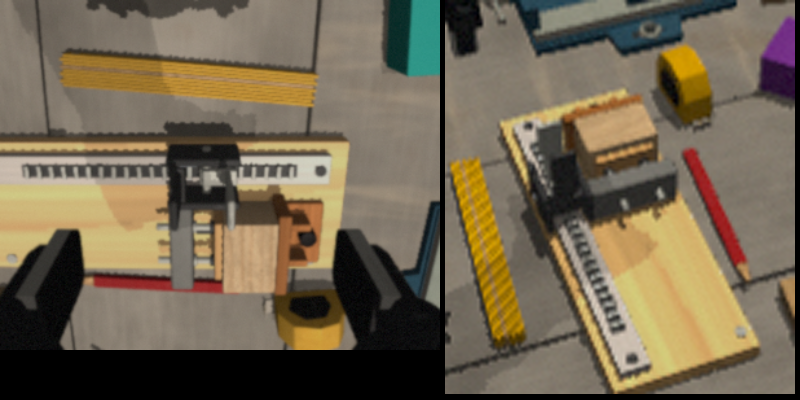

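The picture shows the block square between pad (≈218,245) and fence (≈283,245), the lever back at rest with its plates 50 mm apart, and the bystanders where they lay. Handing in.

```bash
python3 -c "
from workcell import *
print(hand_in())"
```

```text
the job is handed in; nothing more can be done
None
```

The block is clamped square against the fence: the pawl is down in a notch, the pad is still pushed in about 5 mm (about 12–13 mm at the peak, short of bottoming), and the job was handed in at about 14 s; no verdict was returned.

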